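Set and close the quick-release clamp of a food-stall counter lamp

TASK

The lamp's boom is loose in its quick-release clamp. Screw the black adjuster nut in until the red cam lever, when you swing it, meets firm resistance midway between open and closed, then swing the lever fully closed and let go. Do not force the lever (25 N is plenty), and leave the boom and the things standing on the counter where they are.

Things in the scene. Friction and masses are not known exactly. Their poses are not given: they have to be found in the camera images.
- stand: Lamp stand screwed to the counter: dark base plate 130 x 130 x 10 mm, post 30 mm thick, grey split clamp on top (56 x 44 mm). Origin: centre of the base's underside, z up. The boom tube runs along its y, 180 mm up, through the clamp; the clamp's bolt runs along its x, 214 mm up: adjuster nut on the -x end (towards the robot), cam lever on the +x end. Yaw within 0.3 rad. Nothing stands above it.
- clamp_slot (a point): Middle of the slot between the clamp's two upright ears, on the bolt's axis; fixed, axes as the stand's. The ears are 15.5 mm thick, 30 mm along y, their tops 16 mm above this point. The +x ear is fixed, 1.5 to 17 mm from this point; the other, carried by the nut, stands up to 6 mm farther out than that while the clamp is open.
- nut_center (a point): Centre of the black knurled wheel of the adjuster nut, 48 mm in diameter, 16 mm thick, axis along the stand's x. Fixed point with the stand's axes: while the lever is open the wheel stands within 2.5 mm of it along x. 30 mm are free between wheel and ear but for a brass barrel 18 mm thick; on the outer side only a thread end 8 mm thick sticks out 10 mm.
- nut_top (a point): Topmost point of the nut wheel's rim, 24 mm above its axis; fixed. Right-hand thread, 4 mm a turn, light drag: clockwise seen from the robot (this top moving to the stand's -y) tightens. It starts 0.23 to 0.84 turn too loose; how much cannot be seen. A turn tighter makes the lever firm about 1.45 rad earlier. Turn it with the lever slack: under load its face binds.
- lever: Red cam lever, swings level, 87 mm long, 10 mm thick, 14 mm high (last 34 mm: 18 mm high). Origin on its upright pin (barrel 22 mm thick), x axis along it to the tip. Open (0 rad) it points to the stand's -y, 8 degrees outward; at 1.43 rad to +x; closed (3.0 rad, at a stop) to +y: anticlockwise from above. It starts 0.05 to 0.4 rad from open and stays where it is left while slack.
- lever_tip (a point): Point on the lever's middle line, 80 mm from the pin. Pushed 62 mm from the pin: slack under 1.5 N; rightly set it turns firm (5 N) at about 1.5 rad, peaks at 12 N near 2.1 rad, then falls; past dead centre, 2.75 rad, it is drawn to its stop. Let go earlier it springs back. Only 4 to 5 N at 2.1 rad: 1/4 turn too loose; 2 to 3 N: 0.35 turn; none: 0.42 turn or more.
- lever_pivot (a point): The lever's pin at bolt height; fixed, its axes are the stand's. Round the lever's swing all is free above the boom tube, whose top is 21 mm below this point.
- boom: Steel tube 25 mm thick, 377 mm long, along the stand's y (from -112 to +265 mm), with a white-shaded bulb hanging from it 225 mm to the +y side, down to 86 mm above the counter. Origin: on its axis in the middle of the clamp. It can slide along y until it is gripped.
- dish: White enamel dish with a blue rim, 200 x 150 x 45 mm, with croquettes, under the bulb. Origin: centre of its underside. Not to be moved.
- sauce: Amber sauce bottle, 54 mm in diameter, 165 mm tall. Origin: centre of its underside. Not to be moved.
- cup: Steel cup 68 mm in diameter with chopsticks, 155 mm tall. Origin: centre of its underside. Not to be moved.

How it is judged:
On the way:
1. on the lever's way the clamp bites midway: the boom is gripped with over 60 N while the lever is between 0.9 and 1.85 rad (contact force between boom and anything else above 60 N and y of lever_tip in the frame of stand between -0.04 and 0.0327 m).
At the end, for the whole second after the job is handed in: The lever rests fully closed, within 0.1 rad of its stop; the clamp grips the boom with 500 to 800 N (firm resistance, 5 N at 62 mm from the pin, was met between about 1.25 and 1.75 rad); the boom has slid less than 10 mm; dish, bottle and cup are within 20 mm of where they stood (x of lever_tip in the frame of stand below 0.039 m and y of lever_tip in the frame of stand above 0.06 m and contact force between boom and anything else between 500 and 800 N and angular speed of lever below 0.05 rad/s and distance of boom from where it was at the start of the episode below 0.01 m and distance of each of dish, sauce, cup from where it was at the start of the episode below 0.02 m); the robot touches nothing.
It fails at once if the lever is forced: the gripper presses on it with more than 30 N (contact force between lever and the fingers above 30 N or contact force between lever and the arm above 30 N).
It fails at once if the boom is shifted by more than 10 mm (distance of boom from where it was at the start of the episode above 0.01 m).
It fails at once if the dish, the bottle or the cup is moved by more than 20 mm or tipped (distance of any of dish, sauce, cup from where it was at the start of the episode above 0.02 m or angle between any of sauce, cup's own z axis and vertical above 0.3 rad).
It also fails if it takes over 72 s, if anything falls off the work surface, if the arm or the gripper's body presses on something with over 40 N, if the wrist force passes 120 N, or if a joint passes its speed limit or range.

ROBOT

A 6-joint arm with a two-finger parallel gripper is mounted at the origin on the work surface. World frame = base frame: x ahead of the robot, y to its left, z up, the work surface at z = 0. Lengths are in m, angles in rad, forces in N, time in s.
With the tool pointing down it reaches from about 0.275 to 0.975 m from the base axis. Payload 8.4 kg.
Tool frame: the origin (TCP) lies at the very end of the fingers, on their centre line; the grasp point (between the pads) lies robot.pinch_z behind it (robot.pinch_z is the distance from the TCP to the grasp point, in m); z points along the fingers, y is the line along which they close (so a half turn about z gives the same grasp; the last joint's range is limited). The gripper opens to 92 mm and grips with 3 to 60 N. Pads are 20 mm wide; open, the fingers measure 128 mm over their backs; the gripper's body (75 mm by 189 mm) begins 69 mm behind the grasp point.
Start: joints at [-0.002, 0.353, 1.633, -0, 1.155, -0.002], TCP at [0.625, -0, 0.215] pointing down, gripper open.
Joint ranges: [-2.63, 2.63], [-0.92, 2.1], [0.06, 2.66], [-1.3, 4.44], [0, 2.69], [-3.02, 3.02]. Speed limits (rad/s): [2.22, 2.22, 2.79, 3.14, 3.14, 3.14].

INTERFACE

Orientations are given as a unit quaternion [x, y, z, w].
In Python, from rig import robot, viewer, job_done gives the robot as it stands.
- The arm moves only by the tool arm_command, never from a script. Its argument "series" is text: rows parted by semicolons, each of 6 numbers parted by spaces: the shift along the tool's x, y, z in mm, then the turn, a rotation vector about the tool's x, y, z in degrees. In form: dx dy dz rx ry rz; .... A call has exactly 10 rows; each row is the pose to reach, as a shift and turn from the pose commanded when the call began, along the tool's axes at that moment; what a row does not reach only later rows make up. A row lasts 1/8 s, in which the tool goes at most 62.5 mm and 10.7 degrees, less where a joint would pass 70% of its speed; a pose out of reach is approached as far as the arm can. A call with a gripper value outside its range is refused whole. "claw" is the opening, from 0 (shut) to 1 (fully open), set as the call begins (left out, the last holds). The fingers move at their own pace and stop on an object; "newtons" is the grip in N (left out, the last holds). Time passes only in rows, so rows that repeat a pose let the fingers close, or fill a call up. It gives the time, the measured TCP pose, the force, the opening and the grip force at its end, in the units of the state.
- robot.read_state(): the state, without advancing time (a new reading comes with each control period).
- viewer.grab_frame(name): name is "scene" or "side" or "wrist"; returns (picture, depth): 420x560x3 uint8, blue, green, red; 420x560 float32, m along the optical axis (not along the pixel's ray), 0 where there is no reading.
- viewer.calibration(name): a dict with "fovy" (degrees; the focal length in pixels is half the picture's height over the tangent of half this angle, whatever the lens; pixels are square), "cx", "cy" (the principal point, pixels), "dist" ([k1, k2, p1, p2, k3] as OpenCV has them; the pictures are not rectified), "T" (4x4, takes a point from camera to world coordinates); the wrist camera has in their place "T_tool_cam" (4x4, takes a point from camera to tool coordinates, whose origin is the TCP and whose axes are the flange's). Camera axes: x right, y up, looking along -z (the intrinsics and any distortion apply to the point x, -y, -z); pixel columns grow to the right and rows downward; lengths in m; the calibration is good to about 2 mm. A picture is of the moment at which its call begins: read the wrist's pose just before it. calibration takes no time and is no camera call.
- job_done(): hands the job in; it is judged then, once.
The state is a dict: "time": time; "joints": joint angles; "qvel": joint speeds; "joint_efforts": joint torques, N m; "eef_pos": TCP position; "ee_rot": TCP orientation; "ft_force": force on the tool from outside, world axes, zero at the start; "moment": the same for the moment, N m; "opening": finger opening in m; "grip_force": force on a finger pad.
Only numpy, scipy, OpenCV 4.12 (cv2) and the standard library are available. Lean on these libraries where they do the work, as an engineer would, in place of code of your own. Each camera call takes 0.05 s, during which the arm holds its last target. There are 200 camera calls.

## Working session

There is one attempt and no reset: what is moved stays moved. The work goes in short steps, Python scripts to look and compute and a tool call to move; the robot and the scene stay as the last step left them, time stands still between calls to the robot, and variables do not carry over. Pictures are saved under pics/ and viewed, at most 10 in all, crops included, and the job is handed in when it is done.

Besides the shell and the picture viewer there is one more tool, called after "Request:" as name(argument=value, ...) on one line, values as JSON. arm_command: Moves the arm, as the interface text tells. Its arguments: {"type":"object","properties":{"series":{"type":"string"},"claw":{"type":"number"},"newtons":{"type":"number"}},"required":["series"]}

```bash
ls; mkdir -p pics; python3 - <<'E'
from rig import robot, viewer
import cv2,numpy as np
s=robot.read_state();print(s);print(robot.pinch_z)
for n in("scene","side"):
    p,d=viewer.grab_frame(n);cv2.imwrite(f"pics/{n}0.png",p);np.save(f"pics/{n}0.npy",d);print(n,viewer.calibration(n))
print(viewer.calibration("wrist"))
E
```

```text
pics
{'time': 0.0, 'joints': array([-2.41615682e-03,  3.53652287e-01,  1.63412622e+00, -1.28728781e-05,
        1.15519121e+00, -2.40487876e-03]), 'qvel': array([-0.00050347,  0.00037886,  0.00113855, -0.00080761,  0.00055386,
       -0.00131455]), 'joint_efforts': array([-2.43486713e-03, -5.93846583e+01, -3.34216332e+01,  6.94100303e-02,
        2.34022352e-02, -1.15005114e-04]), 'eef_pos': array([ 6.24508275e-01, -1.31411421e-05,  2.13864494e-01]), 'ee_rot': array([ 7.07108761e-01,  7.07104467e-01, -4.89864560e-04, -4.83886694e-04]), 'ft_force': array([-0.16728204, -0.55121792,  0.42131688]), 'moment': array([-0.04018914,  0.01545395,  0.02448147]), 'grip_force': 0.0, 'opening': 0.09196483777482131}
0.0187
scene {'fovy': 48.664424858375604, 'cx': 272.4193016839345, 'cy': 202.2637548217455, 'dist': array([-0.13364583,  0.        ,  0.        ,  0.        ,  0.        ]), 'T': array([[-0.10238139, -0.61257939,  0.7837503 ,  1.20089638],
       [ 0.99465634, -0.05251013,  0.08889014,  0.07674177],
       [-0.01329743,  0.7886629 ,  0.61468204,  0.65757515],
       [ 0.        ,  0.   
[... 265 characters left out ...]
],
       [-0.23325833,  0.61560675, -0.75274091, -0.82069387],
       [ 0.00914897,  0.77544954,  0.63134325,  0.84991731],
       [ 0.        ,  0.        ,  0.        ,  1.        ]])}
{'fovy': 64.28684258420162, 'cx': 283.61442151980066, 'cy': 206.50229269728246, 'dist': array([-0.0012521,  0.       ,  0.       ,  0.       ,  0.       ]), 'T_tool_cam': array([[-9.68759100e-04,  9.54812450e-01,  2.97207414e-01,
         8.67139936e-02],
       [ 9.99999529e-01,  9.42062930e-04,  2.33053507e-04,
        -2.75628987e-04],
       [-5.74656968e-05,  2.97207499e-01, -9.54812913e-01,
        -1.69700774e-01],
       [ 0.00000000e+00,  0.00000000e+00,  0.00000000e+00,
         1.00000000e+00]])}
```

View pics/scene0.png

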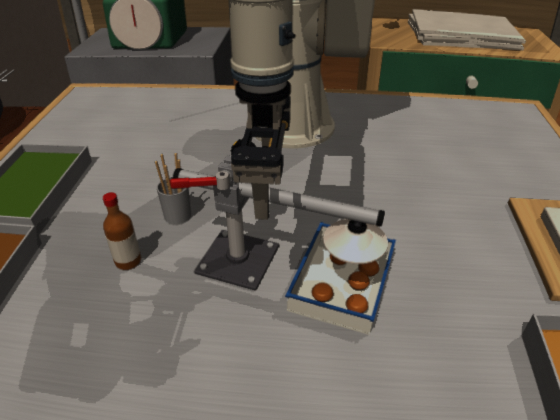

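View pics/side0.png

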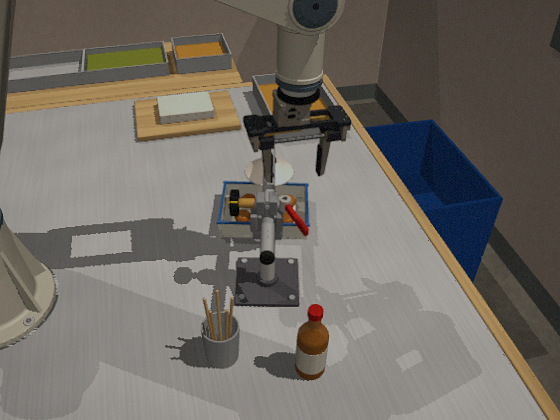

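```bash
cat > h.py <<'E'
import numpy as np,cv2
from rig import robot,viewer
from scipy.spatial.transform import Rotation as R
def cloud(n,p,d,T=None):
    c=viewer.calibration(n); f=210/np.tan(np.radians(c["fovy"]/2))
    K=np.array([[f,0,c["cx"]],[0,f,c["cy"]],[0,0,1]])
    v,u=np.mgrid[0:420,0:560]
    q=cv2.undistortPoints(np.stack([u,v],-1).reshape(-1,1,2).astype(np.float64),K,c["dist"]).reshape(420,560,2)
    P=np.stack([q[...,0]*d,-q[...,1]*d,-d],-1)
    T=c["T"] if T is None else T
    W=P@T[:3,:3].T+T[:3,3]; W[d==0]=np.nan
    return W
def wristT():
    s=robot.read_state(); T=np.eye(4);T[:3,:3]=R.from_quat(s["ee_rot"]).as_matrix();T[:3,3]=s["eef_pos"]
    return T@viewer.calibration("wrist")["T_tool_cam"]
E
python3 - <<'E'
from h import *
for n in("scene","side"):
    p=cv2.imread(f"pics/{n}0.png");d=np.load(f"pics/{n}0.npy");W=cloud(n,p,d)
    hsv=cv2.cvtColor(p,cv2.COLOR_BGR2HSV);H,S,V=[hsv[...,i].astype(int) for i in range(3)]
    x,y,z=W[...,0],W[...,1],W[...,2]
    print(n)
    m=(abs(x-.65)<.15)&(abs(y)<.2)&(z>.004)&(z<.016)&(V<90)&(S<90)
    u,v=np.nonzero(m)[::-1]; 
    k,l,st,ce=cv2.connectedComponentsWithStats(m.astype(np.uint8));i=1+np.argmax(st[1:,4]);
    r=cv2.minAreaRect(W[l==i][:,:2].astype(np.float32)*1000);print("base",r,W[l==i].mean(0),st[i])
    red=((H<6)|(H>174))&(S>180)&(V>90)&(z>.17)&(z<.26)
    Q=W[red];print("red",len(Q),Q.mean(0) if len(Q) else 0,np.nanpercentile(Q,[2,50,98],axis=0))
    g=(S<60)&(z>.184)&(z<.2)&(abs(x-.65)<.1)&(y>-.15)&(y<.3)
    Q=W[g];print("tube",len(Q),np.polyfit(Q[:,1],Q[:,0],1),Q[:,1].min(),Q[:,1].max())
for (n,px) in [("side",[(235,203),(287,199),(306,232),(222,320),(314,310),(267,258)]),("scene",[(223,180),(173,183),(110,198),(176,185),(380,215),(180,175)])]:
    W=cloud(n,None,np.load(f"pics/{n}0.npy"))
    for a,b in px: print(n,a,b,W[b,a].round(4))
E
```

```text
scene
base ((555.9135131835938, -67.89161682128906), (130.1567840576172, 132.5638885498047), 75.63687896728516) [ 0.57090351 -0.06531778  0.01149654] [ 194  235   85   55 2490]
red 318 [ 0.59848417 -0.12370478  0.22036964] [[ 0.58908706 -0.15807216  0.21396051]
 [ 0.59854622 -0.12398386  0.22095402]
 [ 0.60634168 -0.0872222   0.22503786]]
tube 1587 [0.20092248 0.58525264] -0.10143041104976828 0.19001552179228748
side
base ((553.835693359375, -71.56456756591797), (130.845703125, 128.2124481201172), 76.32332611083984) [ 0.55700456 -0.08084029  0.00905401] [ 237  258   62   48 2132]
red 138 [ 0.5929886  -0.12924925  0.2202784 ] [[ 0.58335591 -0.16282578  0.21217357]
 [ 0.59310158 -0.12675294  0.22060017]
 [ 0.60250219 -0.09139359  0.22402865]]
tube 399 [0.192866   0.57581366] -0.12539085863244903 0.18516733600899415
side 235 203 [ 0.4934 -0.0723  0.2263]
side 287 199 [ 0.5879 -0.08    0.2246]
side 306 232 [ 0.5998 -0.1634  0.2154]
side 222 320 [ 0.4408 -0.1961  0.0618]
side 314 310 [ 0.5787 -0.2899  0.1632]
side 267 258 [ 0.5275 -0.1789  0.1839]
scene 223 180 [ 0.5979 -0.0717  0.2251]
scene 173 183 [ 0.606  -0.154   0.2201]
scene 110 198 [ 0.5867 -0.2848  0.1661]
scene 176 185 [ 0.6052 -0.1498  0.2157]
scene 380 215 [0.6255 0.182  0.1922]
scene 180 175 [ 0.5416 -0.1633  0.1913]
```

Request:
arm_command(series="0 0 -60 0 0 0; 0 0 -110 0 0 0; -35 -40 -110 0 0 7; -70 -80 -110 0 0 14; -70 -80 -110 0 0 14; -70 -80 -110 0 0 14; -70 -80 -110 0 0 14; -70 -80 -110 0 0 14; -70 -80 -110 0 0 14; -70 -80 -110 0 0 14", claw=0.5)

```text
time: 1.35
eef_pos: [0.5451, -0.0698, 0.3244]
ee_rot: [0.788, 0.616, -0.0, -0.0]
ft_force: [-0.4, 0.1, -0.5]
opening: 0.0461
grip_force: 0.0
```

```bash
python3 - <<'E'
from h import *
T=wristT();p,d=viewer.grab_frame("wrist");cv2.imwrite("pics/w1.png",p);np.savez("pics/w1.npz",d=d,T=T);print(robot.read_state()["eef_pos"],robot.read_state()["joints"])
cs={}
for n in("scene","side"):
    q,e=viewer.grab_frame(n);cv2.imwrite(f"pics/{n}1.png",q);np.save(f"pics/{n}1.npy",e);cs[n]=(q,cloud(n,q,e))
cs["wrist"]=(p,cloud("wrist",p,d,T))
for n,(q,W) in cs.items():
    hsv=cv2.cvtColor(q,cv2.COLOR_BGR2HSV);H,S,V=[hsv[...,i].astype(int) for i in range(3)]
    x,y,z=W[...,0],W[...,1],W[...,2]
    g=(S<60)&(V>60)&(z>.187)&(z<.1985)&(abs(x-.56-.25*y)<.06)&(y>-.19)&(y<.2)
    Q=W[g][:,:2]
    for _ in range(3):
        l=cv2.fitLine(Q.astype(np.float32),cv2.DIST_HUBER,0,.001,.001).ravel();nn=np.array([-l[1],l[0]]);r=(Q-l[2:])@nn;Q=Q[abs(r)<.015]
    print(n,"tube",len(Q),"yaw",np.arctan2(-l[0],l[1])*np.sign(l[1]),"x at y=-.07",l[2]+(-.07-l[3])*l[0]/l[1],"ends y",np.percentile(Q[:,1],[0,100]))
    red=((H<6)|(H>174))&(S>160)&(V>70)&(z>.2)&(z<.24)&(y>-.2);Q=W[red]
    l=cv2.fitLine(Q[:,:2].astype(np.float32),cv2.DIST_HUBER,0,.001,.001).ravel();print("red",len(Q),l,np.degrees(np.arctan2(l[1],l[0])),np.percentile(Q,[1,50,99],axis=0).round(4).tolist())
    b=(V<60)&(S<120)&(z>.18)&(z<.245)&(x<.53)&(x>.45)&(abs(y+.06)<.05);Q=W[b]
    if len(Q):print("nut",len(Q),np.percentile(Q,[2,50,98],axis=0).round(4).tolist())
E
```

```text
[ 0.54509445 -0.06987147  0.32449543] [-1.30226588e-01  1.45870916e-01  1.66032536e+00  1.57098900e-05
  1.33552744e+00  1.13846702e-01]
scene tube 1457 yaw -0.24987514 x at y=-.07 0.56061405 ends y [-0.16827161  0.18950916]
red 397 [ 0.19625683 -0.98055255  0.599438   -0.12503529] -78.68184 [[0.587, -0.1587, 0.211], [0.5984, -0.1248, 0.22], [0.6072, -0.0862, 0.2256]]
nut 359 [[0.491, -0.075, 0.1961], [0.5037, -0.0462, 0.2262], [0.5099, -0.0293, 0.2404]]
side tube 923 yaw -0.24922451 x at y=-.07 0.5531994 ends y [-0.17098937  0.19059944]
red 187 [ 0.2073454  -0.9782678   0.5935373  -0.13506071] -78.033165 [[0.5828, -0.1629, 0.2085], [0.5927, -0.1311, 0.22], [0.6025, -0.09, 0.224]]
nut 149 [[0.483, -0.0818, 0.1953], [0.4938, -0.0708, 0.2213], [0.5291, -0.0491, 0.2387]]
wrist tube 5564 yaw -0.25060767 x at y=-.07 0.5538404 ends y [-0.17596494  0.09054355]
red 490 [ 0.24870484 -0.96857935  0.5922748  -0.10854393] -75.59911 [[0.5848, -0.15, 0.2184], [0.5927, -0.1109, 0.2205], [0.6033, -0.0873, 0.2233]]
nut 1030 [[0.4887, -0.0677, 0.2079], [0.4991, -0.0443, 0.2339], [0.5077, -0.028, 0.2386]]
```

View pics/w1.png

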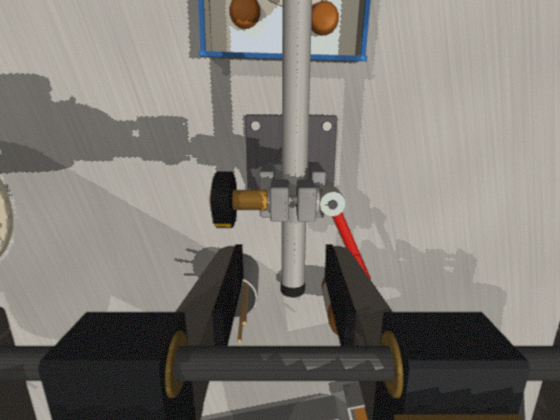

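```bash
python3 - <<'E'
from h import *
z=np.load("pics/w1.npz");p=cv2.imread("pics/w1.png");W=cloud("wrist",p,z["d"],z["T"])
c,s=np.cos(.25),np.sin(.25);Rm=np.array([[c,s],[-s,c]]) # stand->world
def loc(P): return np.r_[(P[:2]-[.5535,-.07])@Rm,P[2]]
for u,v in [(333,203),(223,200),(213,200),(235,200),(223,173),(223,226),(250,201),(280,180),(280,218),(308,180),(308,218),(272,200),(316,200),(283,200),(296,200),(307,200),(248,117),(335,117),(247,185),(366,272),(350,235)]:
    print(u,v,W[v,u].round(4),(loc(W[v,u])*1000).round(1),p[v,u])
E
```

```text
333 203 [ 0.5858 -0.0732  0.2272] [ 32.1   4.9 227.2] [81 80 85]
223 200 [ 0.4996 -0.0466  0.2351] [-58.    9.3 235.1] [23 14 24]
213 200 [ 0.492  -0.0445  0.236 ] [-65.9   9.5 236. ] [30 36 32]
235 200 [ 0.5061 -0.0522  0.222 ] [-50.3   5.6 222. ] [ 35  75 102]
223 173 [ 0.5025 -0.0279  0.2193] [-59.9  28.2 219.3] [19 19 20]
223 226 [ 0.4913 -0.0699  0.2292] [-60.3 -15.3 229.2] [24 67 87]
250 201 [ 0.5185 -0.0557  0.2235] [-37.5   5.2 223.5] [ 41  94 129]
280 180 [ 0.5461 -0.0489  0.2022] [-12.4  18.6 202.2] [53 54 54]
280 218 [ 0.5399 -0.0746  0.2295] [-12.1  -7.8 229.5] [142 146 148]
308 180 [ 0.5704 -0.0552  0.2014] [ 12.7  18.6 201.4] [56 56 57]
308 218 [ 0.5627 -0.0799  0.2304] [ 11.4  -7.4 230.4] [142 143 151]
272 200 [ 0.5374 -0.0575  0.2304] [-18.6   8.1 230.4] [131 134 137]
316 200 [ 0.5727 -0.068   0.2247] [ 18.1   6.7 224.7] [140 144 148]
283 200 [ 0.5461 -0.06    0.2291] [ -9.6   7.8 229.1] [135 137 142]
296 200 [ 0.5561 -0.0662  0.217 ] [  1.6   4.4 217. ] [104 109 111]
307 200 [ 0.5653 -0.0649  0.2289] [ 10.2   7.9 228.9] [140 142 147]
248 117 [0.5118 0.0077 0.0074] [-59.6  64.9   7.4] [80 80 85]
335 117 [ 0.6303 -0.0219  0.0098] [62.5 65.7  9.8] [86 84 91]
247 185 [ 0.4837 -0.0863  0.009 ] [-63.6 -33.    9. ] [69 70 74]
366 272 [ 0.6023 -0.1466  0.2216] [ 66.2 -62.1 221.6] [ 23  31 165]
350 235 [ 0.5952 -0.1089  0.2182] [ 50.  -27.4 218.2] [ 29  41 191]
```

```bash
python3 - <<'E'
from h import *
c,s=np.cos(.25),np.sin(.25);Rm=np.array([[c,s],[-s,c]])
from scipy.optimize import least_squares
z=np.load("pics/w1.npz")
for n in("wrist","scene","side"):
    if n=="wrist": p=cv2.imread("pics/w1.png");W=cloud(n,p,z["d"],z["T"])
    else: p=cv2.imread(f"pics/{n}1.png");W=cloud(n,p,np.load(f"pics/{n}1.npy"))
    L=np.concatenate([(W[...,:2]-[.5535,-.07])@Rm,W[...,2:]],-1)*1000
    x,y,h=L[...,0],L[...,1],L[...,2];V=p.max(-1).astype(int);S=V-p.min(-1)
    def pc(name,m,q=(2,50,98)):
        Q=L[m]; print(n,name,len(Q),np.percentile(Q,q,axis=0).round(1).tolist() if len(Q)>5 else "")
    pc("eartop",(abs(x)<27)&(abs(y)<30)&(h>226)&(h<234)&(S<25))
    for a,b in((-27,-1),(2,27)): pc("ear",(x>a)&(x<b)&(abs(y)<30)&(h>226)&(h<234)&(S<25))
    m=(x>-80)&(x<-46)&(abs(y)<40)&(h>185)&(h<245)&(V<75)&(S<30);pc("wheel",m)
    Q=L[m]; 
    if len(Q)>30:
        m2=(abs(Q[:,0]-np.median(Q[:,0]))<8);Q=Q[m2]
        r=least_squares(lambda t:np.maximum(np.hypot(Q[:,1]-t[0],Q[:,2]-t[1])-24,-3),[3,214],loss="soft_l1").x;print("wheel yz",r)
    red=(p[...,2]>90)&(p[...,1]<70)&(h>205)&(h<230)&(y>-110)&(x<110)&(x>20);pc("red",red)
    Q=L[red][:,:2];l=cv2.fitLine(Q.astype(np.float32),cv2.DIST_HUBER,0,.1,.1).ravel();print("lever dir",l,np.degrees(np.arctan2(l[1],l[0])))
    pc("base",(abs(x)<90)&(abs(y)<90)&(h>5)&(h<14)&(V<100)&(S<20),(0.5,50,99.5))
    pc("pivot",(x>22)&(x<46)&(abs(y)<25)&(h>222)&(h<232)&(S<20))
E
```

```text
wrist eartop 1328 [[-20.3, -10.3, 226.5], [2.2, 4.4, 229.3], [21.4, 18.4, 230.6]]
wrist ear 648 [[-20.4, -10.5, 227.4], [-12.9, 4.5, 229.3], [-5.5, 18.3, 230.6]]
wrist ear 680 [[2.2, -10.2, 226.4], [10.0, 4.3, 229.3], [24.8, 18.4, 230.7]]
wrist wheel 1143 [[-67.2, -12.4, 207.3], [-58.7, 11.4, 233.4], [-52.8, 28.0, 238.6]]
wheel yz [  3.7753147  213.47557797]
wrist red 504 [[35.8, -62.3, 218.5], [47.4, -29.5, 220.4], [66.5, -8.8, 222.5]]
lever dir [  0.4826296  -0.8758246  49.643265  -32.72596  ] -61.142715
wrist base 3352 [[-64.0, -37.3, 6.9], [-21.7, 28.8, 9.5], [64.1, 68.1, 11.8]]
wrist pivot 488 [[22.4, -5.4, 223.5], [31.3, 4.7, 225.7], [40.9, 13.9, 228.2]]
scene eartop 276 [[-17.8, -11.5, 226.4], [5.9, 4.1, 231.0], [24.6, 17.6, 233.3]]
scene ear 127 [[-18.3, -11.0, 226.8], [-7.6, 4.2, 231.2], [-2.8, 17.4, 233.4]]
scene ear 148 [[4.8, -11.8, 226.3], [15.9, 4.0, 230.9], [24.9, 17.8, 233.1]]
scene wheel 439 [[-65.8, -18.6, 196.1], [-52.5, 10.2, 225.2], [-49.5, 26.2, 240.3]]
wheel yz [  2.03818202 215.57657622]
scene red 273 [[39.7, -72.2, 216.0], [55.9, -40.8, 221.9], [72.5, -6.3, 2
[... 199 characters left out ...]
0, 5.6, 227.3], [44.1, 13.4, 230.9]]
side eartop 191 [[-20.5, -15.4, 226.4], [1.5, -0.7, 229.0], [23.5, 13.6, 231.9]]
side ear 93 [[-20.7, -14.7, 226.4], [-13.4, -0.7, 229.0], [-6.2, 14.4, 231.9]]
side ear 95 [[3.0, -15.5, 226.4], [10.3, -0.2, 229.0], [26.7, 13.2, 231.5]]
side wheel 208 [[-67.7, -25.3, 196.9], [-59.9, -15.4, 225.3], [-53.5, 10.0, 238.5]]
wheel yz [  0.87920904 213.22069782]
side red 163 [[34.1, -77.9, 210.0], [51.4, -43.2, 220.3], [69.8, -9.2, 223.7]]
lever dir [  0.44279507  -0.89662284  52.391174   -46.58101   ] -63.717644
side base 2347 [[-62.7, -65.9, 5.2], [1.8, -17.2, 9.0], [64.2, 62.2, 13.3]]
side pivot 69 [[23.1, -9.8, 222.8], [30.4, -2.1, 225.7], [39.5, 9.1, 229.5]]
```

Request:
arm_command(series="15 -20 0 0 -10 0; 30 -40 0 0 -20 0; 45 -52 0 0 -30 0; 50 -52 20 0 -40 0; 50 -52 40 0 -40 0; 50 -52 57 0 -40 0; 40 -52 70 0 -40 0; 31 -52 80 0 -40 0; 31 -52 80 0 -40 0; 31 -52 80 0 -40 0", claw=0.3)

```text
time: 2.75
eef_pos: [0.5023, -0.0277, 0.2453]
ee_rot: [0.741, 0.578, -0.269, 0.211]
ft_force: [-0.2, 0.8, -0.3]
opening: 0.0275
grip_force: 0.0
```

```bash
cat >> h.py <<'E'
O=np.array([.5544,-.0666]);_c,_s=np.cos(.25),np.sin(.25);RM=np.array([[_c,_s],[-_s,_c]])
def st():
    s=robot.read_state();p=s["eef_pos"];l=np.r_[(p[:2]-O)@RM,p[2]]*1000
    print("t",round(s["time"],2),"TCP stand mm",l.round(1),"F stand",np.r_[s["ft_force"][:2]@RM,s["ft_force"][2]].round(1),"M",s["moment"].round(2),"open",round(s["opening"]*1000,1),"grip",round(s["grip_force"],1),"j",s["joints"].round(2))
    z=R.from_quat(s["ee_rot"]).as_matrix(); G=np.eye(3);G[:2,:2]=RM; print((G.T@z).round(3).tolist())
E
python3 - <<'E'
from h import *
st()
p,d=viewer.grab_frame("wrist");q,e=viewer.grab_frame("side")
cv2.imwrite("pics/c2.png",np.hstack([cv2.resize(q[120:300,170:370],(400,360)),cv2.resize(p,(400,300),interpolation=3)[0:300] if 0 else cv2.copyMakeBorder(cv2.resize(p,(400,300)),0,60,0,0,0)]))
E
```

```text
t 2.75 TCP stand mm [-60.1  24.8 245.3] F stand [-0.4  0.7 -0.3] M [ 0.31 -0.06 -0.02] open 27.5 grip 0.0 j [ 0.34  0.36  1.76 -0.57  1.48  0.77]
[[-0.003, 1.0, 0.004], [0.767, 0.005, -0.642], [-0.642, 0.001, -0.767]]
```

View pics/c2.png

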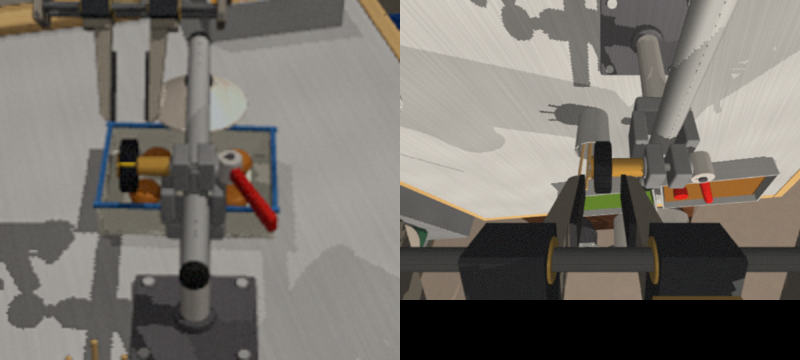

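Request:
arm_command(series="0 0 10 0 0 0; 0 0 20 0 0 0; 0 0 28 0 0 0; 0 0 28 0 0 0; 0 0 28 0 0 0; 0 0 28 0 0 0; 0 0 28 0 0 0; 0 0 28 0 0 0; 0 0 28 0 0 0; 0 0 28 0 0 0")

```text
time: 4.1
eef_pos: [0.4977, -0.0448, 0.2231]
ee_rot: [0.74, 0.579, -0.269, 0.211]
ft_force: [0.6, -0.9, -0.4]
opening: 0.0274
grip_force: 0.0
```

```bash
python3 - <<'E'
from h import *
st()
E
```

```text
t 4.1 TCP stand mm [-60.3   7.1 223.1] F stand [ 0.8 -0.7 -0.4] M [ 0.32 -0.06 -0.  ] open 27.4 grip 0.0 j [ 0.31  0.37  1.8  -0.59  1.42  0.78]
[[-0.004, 1.0, 0.004], [0.766, 0.006, -0.643], [-0.643, 0.0, -0.766]]
```

Request:
arm_command(series="0 0 0 0 0 0; 0 0 0 0 0 0; 0 0 0 0 0 0; 0 0 0 0 0 0; 0 0 0 0 0 0; 0 0 0 0 0 0; 0 0 0 0 0 0; 0 0 0 0 0 0; 0 0 0 0 0 0; 0 0 0 0 0 0", claw=0.05, newtons=25)

```text
time: 5.35
eef_pos: [0.498, -0.0448, 0.2232]
ee_rot: [0.74, 0.579, -0.269, 0.211]
ft_force: [4.2, -2.6, -1.5]
opening: 0.0156
grip_force: 25.0
```

```bash
python3 - <<'E'
from h import *
st()
E
```

```text
t 5.35 TCP stand mm [-60.    7.1 223.2] F stand [ 4.7 -1.4 -1.5] M [ 0.2  -0.8   0.55] open 15.6 grip 25.0 j [ 0.31  0.37  1.8  -0.59  1.42  0.78]
[[-0.004, 1.0, 0.004], [0.766, 0.006, -0.643], [-0.643, 0.001, -0.766]]
```

Request:
arm_command(series="-2.1 0.5 0.2 0 10 0; -4.1 0.6 0.7 0 20 0; -6 0.7 1.6 0 30 0; -7.7 0.8 2.8 0 40 0; -9.2 0.9 4.3 0 50 0; -10.4 1 6 0 60 0; -11.3 1.2 7.9 0 70 0; -11.6 1.3 8.9 0 75 0; -11.6 1.3 8.9 0 75 0; -11.6 1.3 8.9 0 75 0")

```text
time: 6.6
eef_pos: [0.4954, -0.0589, 0.2251]
ee_rot: [0.751, 0.587, 0.238, -0.186]
ft_force: [-2.2, -1.6, 10.4]
opening: 0.0157
grip_force: 25.0
```

```bash
python3 - <<'E'
from h import *
st()
p,d=viewer.grab_frame("wrist");q,e=viewer.grab_frame("side")
cv2.imwrite("pics/c3.png",np.hstack([cv2.resize(q[120:300,170:370],(400,360)),cv2.copyMakeBorder(cv2.resize(p,(400,300)),0,60,0,0,0)]))
E
```

```text
t 6.6 TCP stand mm [-59.1  -7.1 225.1] F stand [-1.7 -2.1 10.4] M [0.47 0.22 0.15] open 15.7 grip 25.0 j [-0.53  0.25  1.92  0.62  1.24 -0.57]
[[-0.004, 1.0, -0.003], [0.817, 0.005, 0.576], [0.576, -0.0, -0.817]]
```

View pics/c3.png

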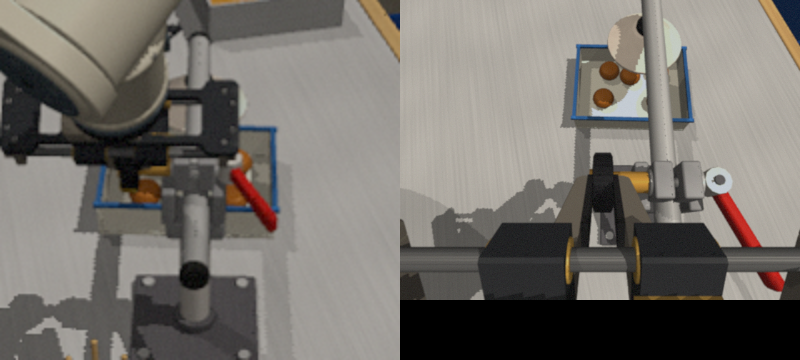

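Request:
arm_command(series="0 0 0 0 0 0; 0 0 0 0 0 0; 0 0 -6 0 0 0; 4.7 0 -5.4 0 -15 0; 7.6 0 -4.3 0 -25 0; 10.3 0 -2.7 0 -35 0; 12.7 0 -0.7 0 -45 0; 14.7 0 1.7 0 -55 0; 16.3 0 4.4 0 -65 0; 17.4 0 7.3 0 -75 0", claw=0.28)

```text
time: 7.95
eef_pos: [0.5008, -0.0407, 0.229]
ee_rot: [0.74, 0.578, -0.27, 0.213]
ft_force: [-0.4, -0.2, -0.4]
opening: 0.0255
grip_force: 0.0
```

```bash
python3 - <<'E'
from h import *
st()
E
```

```text
t 7.95 TCP stand mm [-58.4  11.9 229. ] F stand [-0.4 -0.3 -0.4] M [ 0.34 -0.1  -0.01] open 25.5 grip 0.0 j [ 0.32  0.37  1.78 -0.59  1.44  0.78]
[[-0.003, 1.0, 0.007], [0.763, 0.006, -0.647], [-0.647, 0.003, -0.763]]
```

Request:
arm_command(series="0 0 3 0 0 0; 0 0 6 0 0 0; 0 0 6 0 0 0; 0 0 6 0 0 0; 0 0 6 0 0 0; 0 0 6 0 0 0; 0 0 6 0 0 0; 0 0 6 0 0 0; 0 0 6 0 0 0; 0 0 6 0 0 0", claw=0.05)

```text
time: 9.2
eef_pos: [0.4996, -0.0427, 0.2238]
ee_rot: [0.743, 0.579, -0.265, 0.208]
ft_force: [-2.4, 21.9, 6.5]
opening: 0.0153
grip_force: 25.0
```

```bash
python3 - <<'E'
from h import *
st()
E
```

```text
t 9.2 TCP stand mm [-59.    9.6 223.8] F stand [-7.8 20.6  6.5] M [ 2.92  0.36 -0.81] open 15.3 grip 25.0 j [ 0.31  0.37  1.79 -0.58  1.42  0.77]
[[-0.001, 1.0, 0.004], [0.774, 0.003, -0.634], [-0.634, 0.002, -0.774]]
```

Request:
arm_command(series="-2.1 0.2 -0.8 0 10 0; -4.1 0.3 -0.3 0 20 0; -6 0.4 0.6 0 30 0; -7.7 0.5 1.8 0 40 0; -9.2 0.6 3.3 0 50 0; -10.4 0.7 5 0 60 0; -11.3 0.8 6.9 0 70 0; -11.6 0.9 7.9 0 75 0; -11.6 0.9 7.9 0 75 0; -11.6 0.9 7.9 0 75 0")

```text
time: 10.45
eef_pos: [0.4959, -0.0607, 0.227]
ee_rot: [0.752, 0.586, 0.239, -0.184]
ft_force: [-7.3, -0.9, 10.4]
opening: 0.0154
grip_force: 25.0
```

```bash
python3 - <<'E'
from h import *
st()
E
```

```text
t 10.45 TCP stand mm [-58.1  -8.7 227. ] F stand [-6.9 -2.7 10.4] M [0.67 0.94 0.7 ] open 15.4 grip 25.0 j [-0.53  0.24  1.92  0.62  1.24 -0.57]
[[-0.004, 1.0, 0.002], [0.818, 0.002, 0.575], [0.575, 0.004, -0.818]]
```

Request:
arm_command(series="0 0 0 0 0 0; 0 0 0 0 0 0; 0 0 -30 0 0 0; 0 0 -60 0 0 0; 2 30 -86 0 -10 0; 4 70 -86 0 -20 0; 4 118 -86 0 -30 0; 4 118 -86 0 -35 0; 4 118 -86 0 -35 0; 4 118 -86 0 -35 0", claw=0.28)

```text
time: 11.7
eef_pos: [0.5992, -0.1324, 0.2973]
ee_rot: [0.788, 0.616, 0.001, -0.001]
ft_force: [0.6, 0.2, -0.9]
opening: 0.0257
grip_force: 0.0
```

```bash
python3 - <<'E'
from h import *
st()
T=wristT();p,d=viewer.grab_frame("wrist");W=cloud("wrist",p,d,T)
L=np.concatenate([(W[...,:2]-O)@RM,W[...,2:]],-1)*1000
x,y,h=L[...,0],L[...,1],L[...,2];V=p.max(-1).astype(int);S=V-p.min(-1)
red=(p[...,2]>90)&(p[...,1]<70)&(h>205)&(h<230)&(y>-110)&(x<110)&(x>20);Q=L[red][:,:2]
l=cv2.fitLine(Q.astype(np.float32),cv2.DIST_HUBER,0,.1,.1).ravel();print("lever",len(Q),l,np.degrees(np.arctan2(l[1],l[0])),np.percentile(L[red],[1,50,99],axis=0).round(1).tolist())
Q=L[(x>22)&(x<46)&(abs(y)<20)&(h>222)&(h<232)&(S<20)];print(len(Q),np.percentile(Q,[2,50,98],axis=0).round(1).tolist())
E
```

```text
t 11.7 TCP stand mm [ 59.7 -52.6 297.3] F stand [ 0.6  0.3 -0.9] M [-0.01  0.02 -0.01] open 25.7 grip 0.0 j [-0.22  0.27  1.56  0.    1.31  0.02]
[[-0.005, 1.0, -0.0], [1.0, 0.005, 0.002], [0.002, -0.0, -1.0]]
lever 1091 [  0.43789333  -0.89902693  52.64428    -41.913635  ] -64.03045 [[34.6, -75.5, 214.0], [52.9, -41.7, 220.5], [69.7, -9.8, 223.3]]
689 [[22.8, -9.1, 224.0], [32.0, 0.8, 225.7], [41.5, 10.0, 228.3]]
```

Request:
arm_command(series="-2.6 -0.5 0 0 0 -9; -2.6 -0.5 20 0 0 -18; -2.6 -0.5 50 0 0 -18; -2.6 -0.5 70 0 0 -18; -2.6 -0.5 85 0 0 -18; -2.6 -0.5 93 0 0 -18; -2.6 -0.5 93 0 0 -18; -2.6 -0.5 93 0 0 -18; -2.6 -0.5 93 0 0 -18; -2.6 -0.5 93 0 0 -18")

```text
time: 13.0
eef_pos: [0.5989, -0.1345, 0.2047]
ee_rot: [0.682, 0.731, 0.0, 0.0]
ft_force: [-0.5, 0.1, 0.8]
opening: 0.0256
grip_force: 0.0
```

```bash
python3 - <<'E'
from h import *
st()
# sweep rows from current pose: finger centre leads lever so push finger touches; table in current tool frame
s=robot.read_state();p=s["eef_pos"];Rw=R.from_quat(s["ee_rot"]).as_matrix();G=np.eye(3);G[:2,:2]=RM;Rt=G.T@Rw
l=np.r_[(p[:2]-O)@RM,p[2]]*1000
psi0=np.degrees(np.arctan2(Rt[1,1],Rt[0,1]))
for th in range(20,173,8):
    a=np.radians(th-82); t=np.array([32+62*np.cos(a),.5+62*np.sin(a),204])
    d=Rt.T@(t-l); print(th,round(np.radians(th),2),d.round(1),"rz",round(-(th+8-8-psi0),1))
E
```

```text
t 13.0 TCP stand mm [ 59.9 -54.8 204.7] F stand [-0.5 -0.   0.8] M [-0.03  0.02 -0.07] open 25.6 grip 0.0 j [-0.22  0.34  1.67  0.    1.13 -0.29]
[[-0.314, 0.949, 0.001], [0.949, 0.314, 0.0], [-0.0, 0.001, -1.0]]
20 0.35 [0.1 1.3 0.7] rz -1.7
28 0.49 [2.2 9.7 0.7] rz -9.7
36 0.63 [ 5.4 17.7  0.8] rz -17.7
44 0.77 [ 9.7 25.2  0.8] rz -25.7
52 0.91 [14.9 32.1  0.8] rz -33.7
60 1.05 [21.1 38.1  0.8] rz -41.7
68 1.19 [28.1 43.3  0.8] rz -49.7
76 1.33 [35.7 47.4  0.8] rz -57.7
84 1.47 [43.8 50.4  0.8] rz -65.7
92 1.61 [52.3 52.2  0.8] rz -73.7
100 1.75 [60.9 52.9  0.8] rz -81.7
108 1.88 [69.5 52.3  0.8] rz -89.7
116 2.02 [78.  50.6  0.8] rz -97.7
124 2.16 [86.2 47.7  0.8] rz -105.7
132 2.3 [93.8 43.6  0.8] rz -113.7
140 2.44 [100.8  38.6   0.7] rz -121.7
148 2.58 [107.1  32.6   0.7] rz -129.7
156 2.72 [112.5  25.8   0.7] rz -137.7
164 2.86 [116.8  18.4   0.7] rz -145.7
172 3.0 [120.1  10.4   0.7] rz -153.7
```

Request:
arm_command(series="2.2 9.7 0.7 0 0 -10; 5.4 17.7 0.8 0 0 -18; 9.7 25.2 0.8 0 0 -26; 14.9 32.1 0.8 0 0 -34; 21.1 38.1 0.8 0 0 -42; 28.1 43.3 0.8 0 0 -50; 35.7 47.4 0.8 0 0 -58; 40 49 0.8 0 0 -62; 43.8 50.4 0.8 0 0 -66; 43.8 50.4 0.8 0 0 -66")

```text
time: 14.25
eef_pos: [0.6459, -0.0871, 0.2036]
ee_rot: [0.174, 0.985, -0.0, -0.0]
ft_force: [0.6, -0.4, 0.1]
opening: 0.0259
grip_force: 0.0
```

```bash
cat >> h.py <<'E'
def lev():
    st();s=robot.read_state();p=s["eef_pos"];l=((p[:2]-O)@RM)*1000-[32,.5];F=s["ft_force"][:2]@RM
    a=np.arctan2(l[1],l[0]);print("tool ang",(a+np.radians(82)).round(3),"r",np.hypot(*l).round(1),"F tang",(F@[-np.sin(a),np.cos(a)]).round(2),"rad",(F@[np.cos(a),np.sin(a)]).round(2))
    T=wristT();p,d=viewer.grab_frame("wrist");W=cloud("wrist",p,d,T)
    L=np.concatenate([(W[...,:2]-O)@RM,W[...,2:]],-1)*1000
    x,y,h=L[...,0],L[...,1],L[...,2]
    red=(p[...,2]>80)&(p[...,1]<60)&(p[...,0]<60)&(h>205)&(h<230)&(np.hypot(x-32,y)<95);Q=L[red][:,:2]
    if len(Q)>20:
        f=cv2.fitLine(Q.astype(np.float32),cv2.DIST_HUBER,0,.1,.1).ravel();b=np.arctan2(f[1],f[0]);
        if np.cos(b-a)<0:b+=np.pi
        print("lever ang seen",((b+np.radians(82)+np.pi)%(2*np.pi)-np.pi).round(3),len(Q))
    Rt=R.from_quat(s["ee_rot"]).as_matrix();G=np.eye(3);G[:2,:2]=RM;Rt=G.T@Rt;psi=np.degrees(np.arctan2(Rt[1,1],Rt[0,1]))
    l3=np.r_[(s["eef_pos"][:2]-O)@RM,0]*1000
    for th in range(4,180,8):
        aa=np.radians(th-82);t=np.array([32+62*np.cos(aa),.5+62*np.sin(aa),0]);d=Rt.T@(t-l3)
        rz=-((th-psi+180)%360-180)
        if -88<rz<88: print(th,d.round(1)[:2],round(rz,1),end=" | ")
E
python3 -c "
from h import *
lev()"
```

```text
t 14.25 TCP stand mm [ 93.8   2.8 203.6] F stand [ 0.6 -0.2  0.1] M [ 0.1  -0.04  0.03] open 25.9 grip 0.0 j [-0.14  0.4   1.58 -0.    1.15 -1.36]
[[-0.995, 0.099, -0.0], [0.099, 0.995, -0.0], [0.0, -0.0, -1.0]]
tool ang 1.468 r 61.8 F tang -0.23 rad 0.63
lever ang seen 1.384 2499
4 [ 42.4 -67.5] 80.3 | 12 [ 34.4 -64.3] 72.3 | 20 [ 26.8 -60. ] 64.3 | 28 [ 20.  -54.7] 56.3 | 36 [ 14.  -48.5] 48.3 | 44 [  8.8 -41.5] 40.3 | 52 [  4.7 -33.9] 32.3 | 60 [  1.7 -25.8] 24.3 | 68 [ -0.1 -17.4] 16.3 | 76 [-0.8 -8.7] 8.3 | 84 [-0.2 -0.1] 0.3 | 92 [1.5 8.4] -7.7 | 100 [ 4.4 16.5] -15.7 | 108 [ 8.5 24.2] -23.7 | 116 [13.5 31.2] -31.7 | 124 [19.5 37.5] -39.7 | 132 [26.3 42.8] -47.7 | 140 [33.7 47.2] -55.7 | 148 [41.7 50.5] -63.7 | 156 [50.1 52.6] -71.7 | 164 [58.7 53.6] -79.7 | 172 [67.4 53.3] -87.7 |
```

Request:
arm_command(series="0.7 4 0 0 0 -4; 1.5 8.4 0 0 0 -8; 3 12.5 0 0 0 -12; 4.4 16.5 0 0 0 -16; 4.4 16.5 0 0 0 -16; 4.4 16.5 0 0 0 -16; 4.4 16.5 0 0 0 -16; 4.4 16.5 0 0 0 -16; 4.4 16.5 0 0 0 -16; 4.4 16.5 0 0 0 -16")

```text
time: 15.55
eef_pos: [0.6473, -0.0705, 0.2035]
ee_rot: [0.035, 0.999, -0.0, -0.0]
ft_force: [-3.4, -3.3, 0.6]
opening: 0.0258
grip_force: 1.8
```

```bash
python3 -c "
from h import *
lev()"
```

```text
t 15.55 TCP stand mm [ 91.   19.2 203.5] F stand [-2.4 -4.   0.6] M [-0.53  0.46  0.02] open 25.8 grip 1.8 j [-0.11  0.4   1.58 -0.    1.15 -1.61]
[[-0.984, -0.179, -0.0], [-0.179, 0.984, -0.0], [0.0, -0.0, -1.0]]
tool ang 1.739 r 61.9 F tang -3.08 rad -3.54
lever ang seen 1.655 2477
20 [ 42.5 -66.9] 80.3 | 28 [ 34.5 -63.7] 72.3 | 36 [ 27.  -59.5] 64.3 | 44 [ 20.1 -54.2] 56.3 | 52 [ 14.1 -48. ] 48.3 | 60 [  9. -41.] 40.3 | 68 [  4.9 -33.4] 32.3 | 76 [  1.9 -25.3] 24.3 | 84 [  0.  -16.8] 16.3 | 92 [-0.6 -8.2] 8.3 | 100 [-0.1  0.4] 0.3 | 108 [1.7 8.9] -7.7 | 116 [ 4.6 17. ] -15.7 | 124 [ 8.6 24.7] -23.7 | 132 [13.7 31.7] -31.7 | 140 [19.6 38. ] -39.7 | 148 [26.4 43.3] -47.7 | 156 [33.9 47.7] -55.7 | 164 [41.9 51. ] -63.7 | 172 [50.3 53.1] -71.7 |
```

Request:
arm_command(series="0.8 4.4 0 0 0 -4; 1.7 8.9 0 0 0 -8; 1.7 8.9 0 0 0 -8; 1.7 8.9 0 0 0 -8; 1.7 8.9 0 0 0 -8; 1.7 8.9 0 0 0 -8; 1.7 8.9 0 0 0 -8; 1.7 8.9 0 0 0 -8; 1.7 8.9 0 0 0 -8; 1.7 8.9 0 0 0 -8")

```text
time: 16.85
eef_pos: [0.6462, -0.0615, 0.2035]
ee_rot: [-0.035, 0.999, -0.0, -0.0]
ft_force: [-2.7, -4.9, 0.3]
opening: 0.0256
grip_force: 2.0
```

```bash
python3 -c "
from h import *
lev()"
```

```text
t 16.85 TCP stand mm [ 87.7  27.6 203.5] F stand [-1.4 -5.4  0.3] M [-0.7   0.4   0.04] open 25.6 grip 2.0 j [-0.1   0.4   1.59 -0.    1.15 -1.74]
[[-0.949, -0.314, -0.0], [-0.314, 0.949, -0.0], [0.0, -0.0, -1.0]]
tool ang 1.884 r 62.0 F tang -4.21 rad -3.62
lever ang seen 1.8 2470
28 [ 42.6 -67.3] 80.3 | 36 [ 34.6 -64.1] 72.3 | 44 [ 27.1 -59.8] 64.3 | 52 [ 20.2 -54.6] 56.3 | 60 [ 14.2 -48.4] 48.3 | 68 [  9.  -41.4] 40.3 | 76 [  4.9 -33.8] 32.3 | 84 [  1.9 -25.7] 24.3 | 92 [  0.1 -17.2] 16.3 | 100 [-0.6 -8.6] 8.3 | 108 [-0.  0.] 0.3 | 116 [1.7 8.5] -7.7 | 124 [ 4.7 16.7] -15.7 | 132 [ 8.7 24.3] -23.7 | 140 [13.7 31.3] -31.7 | 148 [19.7 37.6] -39.7 | 156 [26.5 43. ] -47.7 | 164 [33.9 47.3] -55.7 | 172 [41.9 50.6] -63.7 |
```

Request:
arm_command(series="0.8 4.3 0 0 0 -4; 1.7 8.5 0 0 0 -8; 3 12.7 0 0 0 -12; 4.9 17.2 0 0 0 -16; 4.9 17.2 0 0 0 -16; 4.9 17.2 0 0 0 -16; 4.9 17.2 0 0 0 -16; 4.9 17.2 0 0 0 -16; 4.9 17.2 0 0 0 -16; 4.9 17.2 0 0 0 -16")

```text
time: 18.15
eef_pos: [0.6401, -0.0456, 0.2034]
ee_rot: [-0.174, 0.985, -0.001, -0.0]
ft_force: [-2.6, -7.7, -0.2]
opening: 0.0258
grip_force: 3.3
```

```bash
python3 -c "
from h import *
lev()"
```

```text
t 18.15 TCP stand mm [ 77.9  41.5 203.4] F stand [-0.6 -8.1 -0.2] M [-1.37  0.37 -0.05] open 25.8 grip 3.3 j [-0.07  0.39  1.61 -0.    1.15 -1.99]
[[-0.826, -0.564, 0.0], [-0.564, 0.826, -0.002], [0.001, -0.002, -1.0]]
tool ang 2.161 r 61.6 F tang -5.66 rad -5.87
lever ang seen 2.065 2441
44 [ 42.2 -67.1] 80.3 | 52 [ 34.2 -63.9] 72.3 | 60 [ 26.7 -59.6] 64.3 | 68 [ 19.8 -54.3] 56.3 | 76 [ 13.8 -48.1] 48.3 | 84 [  8.6 -41.2] 40.3 | 92 [  4.5 -33.5] 32.3 | 100 [  1.5 -25.4] 24.3 | 108 [ -0.3 -17. ] 16.3 | 116 [-1.  -8.4] 8.3 | 124 [-0.4  0.3] 0.3 | 132 [1.3 8.7] -7.7 | 140 [ 4.3 16.9] -15.7 | 148 [ 8.3 24.5] -23.7 | 156 [13.3 31.6] -31.7 | 164 [19.3 37.8] -39.7 | 172 [26.1 43.2] -47.7 |
```

Request:
arm_command(series="-1 -8.4 0 0 0 8; -0.3 -17 0 0 0 16; 1.5 -25.4 0 0 0 24; 4.5 -33.5 0 0 0 32; 8.6 -41.2 0 0 0 40; 13.8 -48.1 0 0 0 48; 19.8 -54.3 0 0 0 56; 26.7 -59.6 0 0 0 64; 34.2 -63.9 0 0 0 72; 34.2 -63.9 0 0 0 72")

```text
time: 19.45
eef_pos: [0.6304, -0.116, 0.2038]
ee_rot: [0.438, 0.899, 0.001, 0.0]
ft_force: [0.5, 0.4, 0.1]
opening: 0.0258
grip_force: 0.0
```

```bash
python3 -c "
from h import *
lev()"
```

```text
t 19.45 TCP stand mm [ 85.9 -29.  203.8] F stand [0.4 0.6 0.1] M [ 0.01 -0.05 -0.05] open 25.8 grip 0.0 j [-0.18  0.39  1.61  0.    1.15 -0.85]
[[-0.792, 0.611, 0.001], [0.611, 0.792, 0.001], [-0.0, 0.001, -1.0]]
tool ang 0.93 r 61.4 F tang 0.67 rad 0.07
lever ang seen 1.03 2514
4 [ 13.4 -49.7] 48.3 | 12 [  8.3 -42.7] 40.3 | 20 [  4.2 -35.1] 32.3 | 28 [  1.2 -27. ] 24.3 | 36 [ -0.6 -18.5] 16.3 | 44 [-1.3 -9.9] 8.3 | 52 [-0.8 -1.3] 0.3 | 60 [1.  7.2] -7.7 | 68 [ 3.9 15.3] -15.7 | 76 [ 7.9 23. ] -23.7 | 84 [13. 30.] -31.7 | 92 [18.9 36.3] -39.7 | 100 [25.7 41.6] -47.7 | 108 [33.2 46. ] -55.7 | 116 [41.2 49.3] -63.7 | 124 [49.6 51.4] -71.7 | 132 [58.2 52.4] -79.7 | 140 [66.8 52.2] -87.7 |
```

Request:
arm_command(series="0 0 -50 0 0 0; 0 0 -96 0 0 0; 45 -20 -96 0 0 10; 90 -41 -96 0 0 20; 135.6 -61.7 -96 0 0 30; 135.6 -61.7 -96 0 0 40; 135.6 -61.7 -96 0 0 50; 135.6 -61.7 -96 0 0 52.3; 135.6 -61.7 -96 0 0 52.3; 135.6 -61.7 -96 0 0 52.3")

```text
time: 20.75
eef_pos: [0.498, -0.0471, 0.2995]
ee_rot: [0.789, 0.615, 0.0, -0.0]
ft_force: [-0.5, -1.2, 0.3]
opening: 0.0256
grip_force: 0.0
```

```bash
python3 - <<'E'
from h import *
st()
T=wristT();p,d=viewer.grab_frame("wrist");W=cloud("wrist",p,d,T)
L=np.concatenate([(W[...,:2]-O)@RM,W[...,2:]],-1)*1000
x,y,h=L[...,0],L[...,1],L[...,2];V=p.max(-1).astype(int);S=V-p.min(-1)
Q=L[(x>-80)&(x<-46)&(abs(y)<40)&(h>220)&(h<242)&(V<75)&(S<30)];print(len(Q),np.percentile(Q,[2,50,98],axis=0).round(1).tolist())
cv2.imwrite("pics/w4.png",p)
E
```

```text
t 20.75 TCP stand mm [-59.4   4.9 299.5] F stand [-0.2 -1.2  0.3] M [-0.03 -0.02 -0.02] open 25.6 grip 0.0 j [-0.1   0.08  1.79  0.    1.27  0.15]
[[-0.003, 1.0, 0.0], [1.0, 0.003, 0.0], [0.0, 0.0, -1.0]]
1101 [[-64.5, -18.4, 221.3], [-57.7, 7.3, 234.6], [-50.3, 23.5, 238.5]]
```

View pics/w4.png

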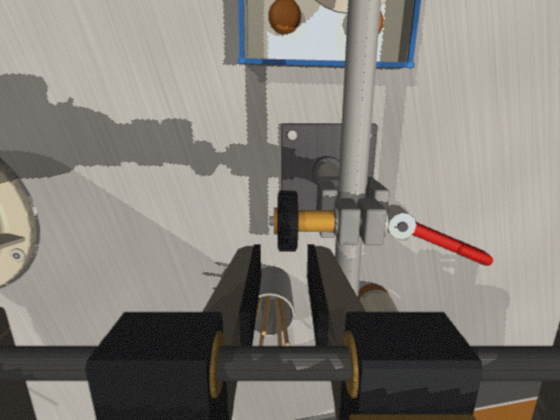

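Request:
arm_command(series="10 1 0 0 -10 0; 20 1 0 0 -20 0; 30 1 10 0 -30 0; 34 1 25 0 -40 0; 34 1 39 0 -40 0; 26 1 49 0 -40 0; 18 1 58 0 -40 0; 9 1 69 0 -40 0; 2.8 1 76 0 -40 0; 2.8 1 76 0 -40 0")

```text
time: 22.05
eef_pos: [0.4991, -0.0458, 0.2234]
ee_rot: [0.742, 0.576, -0.27, 0.21]
ft_force: [-0.0, -0.3, 0.2]
opening: 0.0259
grip_force: 0.0
```

```bash
python3 - <<'E'
from h import *
st()
E
```

```text
t 22.05 TCP stand mm [-58.8   6.5 223.4] F stand [ 0.1 -0.3  0.2] M [ 0.3  -0.12 -0.02] open 25.9 grip 0.0 j [ 0.31  0.37  1.79 -0.58  1.43  0.78]
[[0.0, 1.0, -0.001], [0.766, -0.001, -0.643], [-0.643, -0.0, -0.766]]
```

Request:
arm_command(series="0 0 0 0 0 0; 0 0 0 0 0 0; 0 0 0 0 0 0; 0 0 0 0 0 0; 0 0 0 0 0 0; 0 0 0 0 0 0; 0 0 0 0 0 0; 0 0 0 0 0 0; 0 0 0 0 0 0; 0 0 0 0 0 0", claw=0.05)

```text
time: 23.3
eef_pos: [0.5013, -0.0452, 0.2239]
ee_rot: [0.742, 0.577, -0.269, 0.211]
ft_force: [5.8, -6.7, -4.0]
opening: 0.0154
grip_force: 25.0
```

```bash
python3 - <<'E'
from h import *
st()
E
```

```text
t 23.3 TCP stand mm [-56.8   7.6 223.9] F stand [ 7.2 -5.  -4. ] M [-0.16 -0.94  0.8 ] open 15.4 grip 25.0 j [ 0.31  0.37  1.79 -0.59  1.42  0.78]
[[-0.0, 1.0, 0.004], [0.766, 0.003, -0.643], [-0.643, 0.003, -0.766]]
```

Request:
arm_command(series="-2.1 1.5 0.2 0 10 0; -4.1 2 0.7 0 20 0; -6 2.3 1.6 0 30 0; -7.7 2.4 2.8 0 40 0; -9.2 2.5 4.3 0 50 0; -10.4 2.6 6 0 60 0; -11.3 2.7 7.9 0 70 0; -11.6 2.8 8.9 0 75 0; -11.6 2.8 8.9 0 75 0; -11.6 2.8 8.9 0 75 0")

```text
time: 24.55
eef_pos: [0.4986, -0.0599, 0.2256]
ee_rot: [0.753, 0.585, 0.238, -0.185]
ft_force: [-6.6, -3.4, 12.7]
opening: 0.0156
grip_force: 25.0
```

```bash
python3 - <<'E'
from h import *
st()
E
```

```text
t 24.55 TCP stand mm [-55.7  -7.3 225.6] F stand [-5.5 -4.9 12.7] M [0.55 0.83 0.57] open 15.6 grip 25.0 j [-0.53  0.25  1.91  0.62  1.24 -0.57]
[[-0.001, 1.0, -0.001], [0.818, 0.001, 0.575], [0.575, 0.0, -0.818]]
```

Request:
arm_command(series="0 0 0 0 0 0; 0 0 0 0 0 0; 0 0 -30 0 0 0; 0 0 -60 0 0 0; 8 30 -80 0 -10 0; 15 70 -80 0 -20 0; 15 110 -80 0 -30 0; 15 136 -80 0 -35 0; 15 136 -80 0 -35 0; 15 136 -80 0 -35 0", claw=0.28)

```text
time: 25.8
eef_pos: [0.6213, -0.1256, 0.2977]
ee_rot: [0.789, 0.614, -0.0, -0.001]
ft_force: [0.3, -0.0, -1.0]
opening: 0.026
grip_force: 0.0
```

```bash
python3 -c "
from h import *
lev()"
```

```text
t 25.8 TCP stand mm [ 79.4 -40.6 297.7] F stand [ 0.3  0.  -1. ] M [0.06 0.02 0.  ] open 26.0 grip 0.0 j [-0.2   0.3   1.52  0.    1.32  0.05]
[[-0.001, 1.0, -0.002], [1.0, 0.001, 0.001], [0.001, -0.002, -1.0]]
tool ang 0.717 r 62.7 F tang 0.2 rad 0.16
lever ang seen 1.038 1263
4 [-19.5 -34.5] -4.0 | 12 [-17.2 -26.2] -12.0 | 20 [-13.6 -18.3] -20.0 | 28 [ -9.1 -11. ] -28.0 | 36 [-3.5 -4.3] -36.0 | 44 [2.9 1.5] -44.0 | 52 [10.1  6.3] -52.0 | 60 [17.8 10.1] -60.0 | 68 [26.1 12.8] -68.0 | 76 [34.6 14.3] -76.0 | 84 [43.2 14.6] -84.0 |
```

Request:
arm_command(series="6 3 0 0 0 -10; 12 6 0 0 0 -20; 17.3 9.9 0 0 0 -30; 17.3 9.9 10 0 0 -40; 17.3 9.9 25 0 0 -50; 17.3 9.9 45 0 0 -57; 17.3 9.9 65 0 0 -57; 17.3 9.9 82 0 0 -57; 17.3 9.9 93.7 0 0 -57; 17.3 9.9 93.7 0 0 -57")

```text
time: 27.1
eef_pos: [0.6353, -0.1118, 0.2038]
ee_rot: [0.401, 0.916, -0.0, -0.001]
ft_force: [-0.3, -0.3, 0.8]
opening: 0.0255
grip_force: 0.0
```

```bash
python3 -c "
from h import *
lev()"
```

```text
t 27.1 TCP stand mm [ 89.6 -23.7 203.8] F stand [-0.2 -0.4  0.8] M [-0.03 -0.04  0.  ] open 25.5 grip 0.0 j [-0.18  0.39  1.6   0.    1.15 -0.92]
[[-0.839, 0.545, -0.001], [0.545, 0.839, 0.0], [0.001, -0.001, -1.0]]
tool ang 1.033 r 62.5 F tang -0.43 rad -0.07
lever ang seen 1.027 2513
4 [ 17.7 -54.9] 53.0 | 12 [ 12.  -48.4] 45.0 | 20 [  7.3 -41.1] 37.0 | 28 [  3.6 -33.3] 29.0 | 36 [  1.1 -25. ] 21.0 | 44 [ -0.2 -16.4] 13.0 | 52 [-0.4 -7.8] 5.0 | 60 [0.7 0.8] -3.0 | 68 [2.9 9.1] -11.0 | 76 [ 6.3 17.1] -19.0 | 84 [10.7 24.5] -27.0 | 92 [16.2 31.2] -35.0 | 100 [22.5 37.1] -43.0 | 108 [29.6 42.1] -51.0 | 116 [37.3 46. ] -59.0 | 124 [45.5 48.8] -67.0 | 132 [54.  50.5] -75.0 | 140 [62.6 50.9] -83.0 |
```

Push to lever ≈1.5 (tool 92°).

Request:
arm_command(series="2.9 9.1 0 0 0 -11; 6.3 17.1 0 0 0 -19; 10.7 24.5 0 0 0 -27; 13 28 0 0 0 -31; 16.2 31.2 0 0 0 -35; 16.2 31.2 0 0 0 -35; 16.2 31.2 0 0 0 -35; 16.2 31.2 0 0 0 -35; 16.2 31.2 0 0 0 -35; 16.2 31.2 0 0 0 -35")

```text
time: 28.4
eef_pos: [0.647, -0.0798, 0.2053]
ee_rot: [0.107, 0.994, -0.001, -0.001]
ft_force: [-4.0, -5.8, 1.3]
opening: 0.0259
grip_force: 2.9
```

```bash
python3 -c "
from h import *
lev()"
```

```text
t 28.4 TCP stand mm [ 93.   10.2 205.3] F stand [-2.4 -6.6  1.3] M [-0.85  0.76 -0.  ] open 25.9 grip 2.9 j [-0.12  0.4   1.58 -0.    1.16 -1.48]
[[-0.999, -0.035, -0.001], [-0.035, 0.999, -0.002], [0.001, -0.002, -1.0]]
tool ang 1.588 r 61.8 F tang -6.1 rad -3.4
lever ang seen 1.501 2433
12 [ 42.2 -66.5] 80.0 | 20 [ 34.2 -63.2] 72.0 | 28 [ 26.7 -58.9] 64.0 | 36 [ 19.9 -53.6] 56.0 | 44 [ 13.8 -47.4] 48.0 | 52 [  8.8 -40.4] 40.0 | 60 [  4.7 -32.7] 32.0 | 68 [  1.7 -24.6] 24.0 | 76 [ -0.1 -16.2] 16.0 | 84 [-0.7 -7.5] 8.0 | 92 [-0.1  1.1] 0.0 | 100 [1.7 9.6] -8.0 | 108 [ 4.7 17.7] -16.0 | 116 [ 8.7 25.3] -24.0 | 124 [13.8 32.3] -32.0 | 132 [19.8 38.6] -40.0 | 140 [26.6 43.9] -48.0 | 148 [34.1 48.2] -56.0 | 156 [42.1 51.5] -64.0 | 164 [50.5 53.6] -72.0 | 172 [59.1 54.5] -80.0 |
```

Request:
arm_command(series="0.8 5.3 0 0 0 -4; 1.7 9.6 0 0 0 -8; 4.7 17.7 0 0 0 -16; 6.5 21.5 0 0 0 -20; 8.7 25.3 0 0 0 -24; 13.8 32.3 0 0 0 -32; 19.8 38.6 0 0 0 -40; 26.6 43.9 0 0 0 -48; 34.1 48.2 0 0 0 -56; 34.1 48.2 0 0 0 -56")

```text
time: 29.7
eef_pos: [0.6254, -0.0259, 0.2056]
ee_rot: [-0.373, 0.928, -0.002, 0.0]
ft_force: [3.0, -8.0, -1.2]
opening: 0.0257
grip_force: 3.5
```

```bash
python3 -c "
from h import *
lev()"
```

```text
t 29.7 TCP stand mm [ 58.7  57.  205.6] F stand [ 4.9 -7.  -1.2] M [-1.33 -0.32 -0.01] open 25.7 grip 3.5 j [-0.04  0.36  1.64 -0.    1.14 -2.38]
[[-0.528, -0.849, 0.003], [-0.849, 0.528, -0.003], [0.001, -0.004, -1.0]]
tool ang 2.56 r 62.5 F tang -7.44 rad -4.27
lever ang seen 2.449 2381
68 [ 43.1 -66.1] 80.2 | 76 [ 35.1 -62.9] 72.2 | 84 [ 27.6 -58.6] 64.2 | 92 [ 20.7 -53.3] 56.2 | 100 [ 14.7 -47.1] 48.2 | 108 [  9.6 -40.1] 40.2 | 116 [  5.5 -32.5] 32.2 | 124 [  2.5 -24.4] 24.2 | 132 [  0.7 -15.9] 16.2 | 140 [ 0.1 -7.3] 8.2 | 148 [0.7 1.3] 0.2 | 156 [2.4 9.8] -7.8 | 164 [ 5.4 17.9] -15.8 | 172 [ 9.4 25.6] -23.8 |
```

Request:
arm_command(series="0.9 3 0 0 0 -2; 1.5 5.5 0 0 0 -4; 2.4 9.8 0 0 0 -8; 3.8 14 0 0 0 -12; 5.4 17.9 0 0 0 -16; 7.3 21.8 0 0 0 -19; 9.4 25.6 0 0 0 -22; 9.4 25.6 0 0 0 -22; 9.4 25.6 0 0 0 -22; 9.4 25.6 0 0 0 -22")

```text
time: 31.0
eef_pos: [0.6007, -0.0122, 0.2048]
ee_rot: [-0.542, 0.84, -0.0, 0.0]
ft_force: [-0.3, 0.4, -0.3]
opening: 0.0256
grip_force: 0.0
```

```bash
python3 -c "
from h import *
lev()"
```

```text
t 31.0 TCP stand mm [ 31.4  64.2 204.8] F stand [-0.4  0.3 -0.3] M [0.15 0.02 0.01] open 25.6 grip 0.0 j [-0.02  0.32  1.7  -0.    1.12 -2.74]
[[-0.174, -0.985, 0.0], [-0.985, 0.174, 0.0], [-0.0, -0.0, -1.0]]
tool ang 3.012 r 63.7 F tang 0.4 rad 0.32
lever ang seen 3.003 2545
84 [ 49.7 -72.3] 86.0 | 92 [ 41.4 -70. ] 78.0 | 100 [ 33.5 -66.4] 70.0 | 108 [ 26.1 -61.9] 62.0 | 116 [ 19.5 -56.3] 54.0 | 124 [ 13.7 -49.9] 46.0 | 132 [  8.9 -42.7] 38.0 | 140 [  5.1 -34.9] 30.0 | 148 [  2.4 -26.7] 22.0 | 156 [  0.9 -18.2] 14.0 | 164 [ 0.6 -9.5] 6.0 | 172 [ 1.5 -0.9] -2.0 |
```

Lever is closed at its stop (3.0 rad), with no force on the tool. Lift straight up.

Request:
arm_command(series="0 0 -15 0 0 0; 0 0 -40 0 0 0; 0 0 -80 0 0 0; 0 0 -110 0 0 0; 0 0 -110 0 0 0; 0 0 -110 0 0 0; 0 0 -110 0 0 0; 0 0 -110 0 0 0; 0 0 -110 0 0 0; 0 0 -110 0 0 0")

```text
time: 32.3
eef_pos: [0.6003, -0.0121, 0.3144]
ee_rot: [-0.542, 0.84, 0.0, -0.0]
ft_force: [-0.0, -0.1, 0.1]
opening: 0.0257
grip_force: 0.0
```

```bash
python3 -c "
from h import *
lev()
cv2.imwrite('pics/s5.png',viewer.grab_frame('scene')[0])"
```

```text
t 32.3 TCP stand mm [ 31.   64.1 314.4] F stand [ 0.  -0.1  0.1] M [ 0.16 -0.05 -0.07] open 25.7 grip 0.0 j [-0.02  0.24  1.57 -0.    1.34 -2.74]
[[-0.173, -0.985, -0.0], [-0.985, 0.173, -0.0], [0.0, 0.0, -1.0]]
tool ang 3.017 r 63.6 F tang 0.0 rad -0.1
lever ang seen 3.002 976
84 [ 49.6 -72.6] 86.0 | 92 [ 41.3 -70.2] 78.0 | 100 [ 33.4 -66.7] 70.0 | 108 [ 26.1 -62.1] 62.0 | 116 [ 19.4 -56.6] 54.0 | 124 [ 13.7 -50.2] 46.0 | 132 [  8.8 -43. ] 38.0 | 140 [  5.  -35.2] 30.0 | 148 [  2.3 -27. ] 22.0 | 156 [  0.8 -18.5] 14.0 | 164 [ 0.5 -9.8] 6.0 | 172 [ 1.4 -1.2] -2.0 |
```

View pics/s5.png

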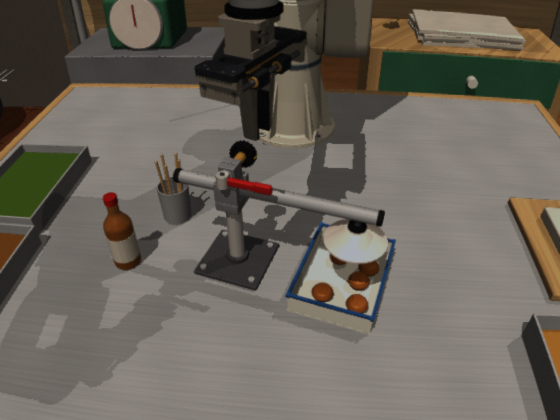

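The picture shows the lever closed along the boom (225,182 to 270,189). Boom end (380,215), bottle, cup and dish are where they started, and the gripper is clear.

```bash
python3 -c "
from rig import job_done
print(job_done())"
```

```text
the job is handed in; nothing more can be done
None
```

I screwed the nut in about 0.63 turn, until the lever met about 6 N at 1.5 rad. I then swung it fully closed (seen at 3.0 rad), let go and handed the job in; no verdict came back, and the boom's grip force could not be read directly.

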